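# Balance the long shoe brush on its drying post

## Task

Put the long shoe brush up to dry: its balance point cannot be seen, so feel it out with small trial lifts, then carry the brush level and set it down gently, bristles up, on the little pad of the drying post so that it stays there by itself, level and touching nothing else. Never let it tip over to one side, do not press hard on the post's springy pad, and leave everything else where it is.

Things in the scene. Friction and masses are not known exactly. Their poses are not given: they have to be found in the camera images.
- brush: Long shoe brush: straight wooden bar 300 long (own y), 26 wide (own x), 32 high, flat sides and underside; origin at the centre of its underside. Lies on the ledge, bristles up, y axis within 0.35 rad of world y. Weighs 0.40 kg. An unseen steel slug stuck fast inside puts the balance point on the long axis anywhere from own y = -61 (handle side) to +64 mm (bristle side).
- brush_head (a point): Point on the same brush: centre of the top of its block of black bristles (20 wide, 84 long, 18 high), 95 mm from the brush's middle towards its +y end and 50 mm above its underside. The other half is bare handle.
- post_top (a point): Centre of the flat top of the drying post: a slim fixed metal stem 12 thick on a 70 x 70 x 10 foot that stands on the table; on the stem sits a rubber pad 16 along the post's own y, 20 along its own x and 6 thick, whose top (this point) is 70 above the table. z up. The pad sits on a stiff little spring: it sinks 1 mm for every 3 N, at most 8 mm (1.3 mm under the brush's weight).
- ledge: Fixed bamboo board, 330 (x) by 1100 (y), 18 thick, lying on the table in front of the pegboard; origin at the centre of its underside, its top is 18 above the table. It does not move. Along its far edge stands a fixed white perforated board 4 thick and 170 high, whose three pegs reach 55 mm towards the robot, 140 above the ledge.
- whistle: Bystander (to be left where it is): green plastic whistle, 50 x 22 x 18 high, origin under its round chamber (all mm).
- spoon_rest: Bystander (to be left where it is): stainless spoon rest, tray 60 x 45 with a tongue, 14 high, origin under the tray's middle (all mm).
- coil_tin: Bystander (to be left where it is): round flat mosquito coil tin with screw lid, 120 across, 32 high, origin under its middle (all mm).
- polish_tin: Bystander (to be left where it is): round dark shoe polish tin, 75 across, 24 high, origin under its middle (all mm).
- shoe_brush: Bystander (to be left where it is): short wooden shoe brush lying on its bristles, 48 x 130 x 36 high, origin under its middle (all mm).
- dish: Bystander (to be left where it is): white bowl, 90 across, 35 high, origin under its middle (all mm).
- jar: Bystander (to be left where it is): small jar with cap, 52 across, 55 high, origin under its middle (all mm).
- post: The drying post as a whole (see its top point): origin at the centre of the underside of its foot, z up; fixed. Its pad's 16 mm width runs along its own y.
Mind the look-alikes: they are no part of the job. What is shaped like the post but brown or yellow is not meant.

How it is judged (in metres and radians):
On the way:
1. the brush is held by the gripper, level (within 7 degrees) and at least 30 mm clear of the ledge's top (height (world z) of brush above 0.048 m and angle between brush's own z axis and vertical below 0.12 rad and contact force between the fingers and brush above 0.5 N and contact force between brush and ledge below 0.05 N), for 0.3 s.
At the end, for the whole second after the job is handed in: The brush rests on the post's pad alone, bristles up, level within 4 degrees, its underside at pad height (64 to 74 mm above the table), its middle within 80 mm of the pad, touching neither ledge nor gripper, at rest (under 1 cm/s and 0.1 rad/s) (angle between brush's own z axis and vertical below 0.07 rad and contact force between brush and post above 1 N and contact force between brush and ledge below 0.05 N and contact force between the fingers and brush below 0.05 N and height (world z) of brush between 0.064 and 0.074 m and horizontal distance between brush and post_top below 0.08 m and linear speed of brush below 0.01 m/s and angular speed of brush below 0.1 rad/s).
It fails at once if the brush tips more than 14 degrees (angle between brush's own z axis and vertical above 0.25 rad).
It fails at once if the brush is pressed on the post with more than 15 N (contact force between brush and post above 15 N).
It fails at once if the gripper or arm knocks the post with more than 10 N (contact force between any of the fingers, the arm and post above 10 N).
It fails at once if a bystander is moved more than 15 mm (distance of any of whistle, spoon_rest, coil_tin, polish_tin, shoe_brush, dish, jar from where it was at the start of the episode above 0.015 m).
It also fails if it takes over 67 s, if anything falls off the work surface, if the arm or the gripper's body presses on something with over 40 N, if the wrist force passes 120 N, or if a joint passes its speed limit or range.

## Robot

A 6-joint arm with a two-finger parallel gripper is mounted at the origin on the work surface. World frame = base frame: x ahead of the robot, y to its left, z up, the work surface at z = 0. Lengths are in mm, angles in rad, forces in N, time in s.
With the tool pointing down it reaches from about 400 to 825 mm from the base axis. Payload 7 kg.
Tool frame: the origin (TCP) lies at the very end of the fingers, on their centre line; the grasp point (between the pads) lies 19 mm behind it; z points along the fingers, y is the direction in which the jaws open and shut (so a half turn about z gives the same grasp; the last joint's range is limited). The gripper opens to 88 mm and grips with 3 to 60 N. Pads are 19 mm wide; open, the fingers measure 130 mm over their backs; the gripper's body (78 mm by 193 mm) begins 47 mm behind the grasp point.
Start: joints at [1.615, 0.359, 0.012, 0, -1.224, -0.288], TCP at [162.95, 655.013, 226.561] pointing down, gripper open.
Joint ranges: [-3.07, 3.07], [-1.43, 2.12], [-1.02, 1.25], [-3.03, 1.67], [-3.05, -0], [-3.03, 3.03]. Speed limits (rad/s): [2.39, 2.39, 3.01, 3.14, 3.14, 3.14].

## Interface

Orientations are given as a unit quaternion [x, y, z, w].
In Python, from plant import bot gives the robot as it stands. Calls block until the motion is done:
- bot.move_ptp(position, orientation): joint-space move of the TCP to a pose.
- bot.line_to(position, velocity=150, ori=None): straight line of the TCP; ori=None keeps the orientation; velocity is the mean speed in mm/s.
- bot.move_joints(angles): joint-space move.
- bot.move_gripper(opening, force=None): finger opening in mm; force is the grip in N (None keeps the last); returns when the fingers have stopped.
- bot.pause(seconds).
- bot.solve_ik(position, orientation): joint angles nearest the present ones, or None.
- bot.read_state(): the state.
- bot.camera(name): name is "scene" or "top"; returns the picture (400x640x3 uint8, red, green, blue); there is no depth.
- bot.get_calibration(name): a dict with "fx", "fy", "cx", "cy" (pixels), "view" (4x4, takes a point from world to camera coordinates). Camera axes: x right, y up, looking along -z (the intrinsics and any distortion apply to the point x, -y, -z); pixel columns grow to the right and rows downward; lengths in mm; the calibration is good to about 2 mm. A picture is of the moment at which its call begins. get_calibration takes no time and is no camera call.
A pose or a line that the arm cannot do raises bot.Unreachable and nothing moves.
- bot.close_job(): hands the job in, once; it reports no verdict.
The state is a dict: "t": time; "joint_pos": joint angles; "qvel": joint speeds; "tau": joint torques, N m; "tcp_pos": TCP position; "eef_rot": TCP orientation; "contact_force": force on the tool from outside, world axes, zero at the start; "moment": the same for the moment, N m; "width": finger opening in mm.
Only numpy, scipy, OpenCV 4.12 (cv2) and the standard library are available. Lean on these libraries where they do the work, as an engineer would, in place of code of your own. Each camera call takes 0.05 s, during which the arm holds its last target.

## Working session

There is one attempt and no reset: what is moved stays moved. The work goes in short steps, each a Python script; the robot and the scene stay as the last script left them, time stands still between calls to the robot, and variables do not carry over. Pictures are saved under pics/ and viewed, and the job is handed in when it is done.

```bash
ls; mkdir -p pics
python3 - <<'E'
from plant import bot
import cv2,numpy as np
np.set_printoptions(suppress=True,precision=3)
for n in("scene","top"):
    im=bot.camera(n); cv2.imwrite(f"pics/{n}0.png",im[:,:,::-1]); print(n,bot.get_calibration(n))
print(bot.read_state())
E
```

```text
pics
scene {'fx': 517.3959289850825, 'fy': 517.3959289850825, 'cx': 318.8649136289677, 'cy': 204.8958154575919, 'view': array([[    0.701,     0.713,    -0.016,  -349.454],
       [   -0.555,     0.56 ,     0.616,   245.619],
       [    0.447,    -0.423,     0.788, -1653.973],
       [    0.   ,     0.   ,     0.   ,     1.   ]])}
top {'fx': 414.146210577977, 'fy': 414.146210577977, 'cx': 317.9299702833045, 'cy': 200.4530944848261, 'view': array([[   -0.004,    -0.999,     0.035,   -21.618],
       [    0.99 ,     0.001,     0.142,  -530.838],
       [   -0.142,     0.035,     0.989, -1044.904],
       [    0.   ,     0.   ,     0.   ,     1.   ]])}
{'t': 0.1, 'joint_pos': array([ 1.615,  0.359,  0.011, -0.   , -1.224, -0.288]), 'qvel': array([ 0.001, -0.   ,  0.002, -0.001, -0.001, -0.   ]), 'tau': array([ -0.001, -58.416,  29.375,   7.016,   0.01 ,  -0.   ]), 'tcp_pos': array([162.865, 654.621, 225.732]), 'eef_rot': array([ 0.993, -0.122, -0.   ,  0.001]), 'contact_force': array([-0.662,  0.305,  0.137]), 'moment': array([-0.008, -0.007,  0.057]), 'width': 87.31887252233565}
```

View pics/scene0.png

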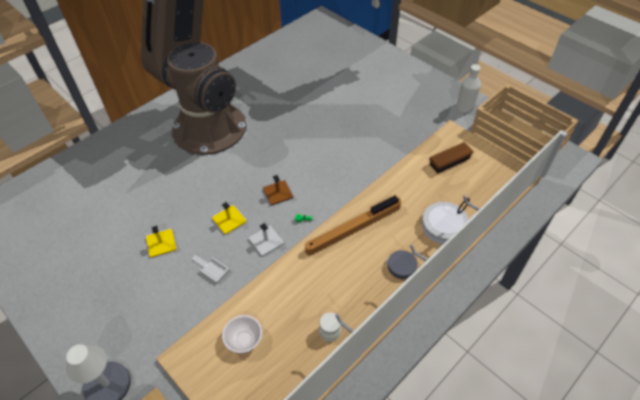

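View pics/top0.png

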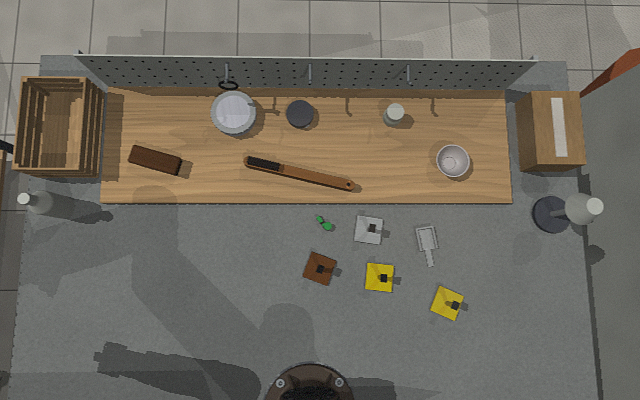

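Run:
```python
import cv2
a=cv2.imread("pics/top0.png");b=cv2.imread("pics/scene0.png")
def c(im,x,y,w,h,s,n): cv2.imwrite(n,cv2.resize(im[y:y+h,x:x+w],None,fx=s,fy=s,interpolation=cv2.INTER_CUBIC))
c(a,230,140,160,110,5,"pics/tc.png"); c(b,200,170,210,110,3.8,"pics/sc.png")
```

```text
(no output)
```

View pics/tc.png

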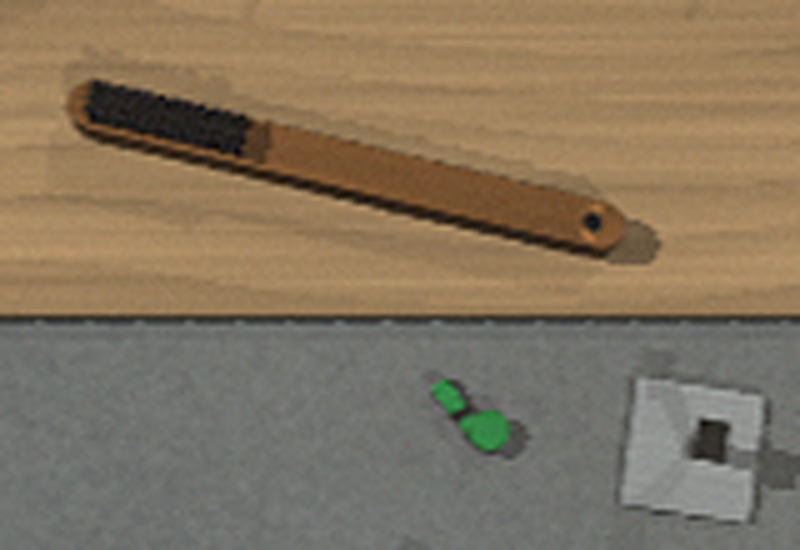

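View pics/sc.png

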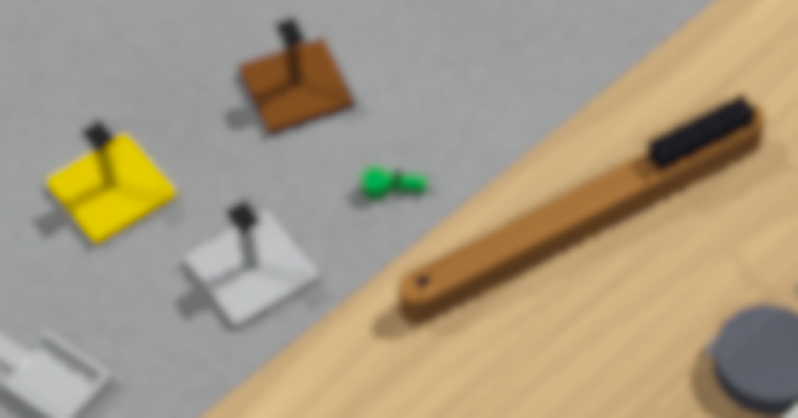

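```bash
cat > h.py <<'E'
import numpy as np,cv2
np.set_printoptions(suppress=True,precision=2)
import json
from plant import bot
def cal(n):
    c=bot.get_calibration(n);K=np.array([[c['fx'],0,c['cx']],[0,c['fy'],c['cy']],[0,0,1]])
    V=np.diag([1,-1,-1,1])@np.array(c['view']); return K,V
def proj(n,P):
    K,V=cal(n);P=np.atleast_2d(P);q=(V[:3,:3]@P.T+V[:3,3:]);q=K@q;return (q[:2]/q[2]).T
def ray(n,u,z):
    K,V=cal(n);R=V[:3,:3];C=-R.T@V[:3,3];d=R.T@np.linalg.inv(K)@np.array([u[0],u[1],1]);return C+d*(z-C[2])/d[2]
def tri(ut,us):
    P=[cal(n)[0]@cal(n)[1][:3] for n in("top","scene")]
    X=cv2.triangulatePoints(P[0],P[1],np.array(ut,float).reshape(2,1),np.array(us,float).reshape(2,1));X=(X[:3]/X[3]).ravel()
    return X,proj("top",X)[0]-ut,proj("scene",X)[0]-us
def unc(U,s,ox,oy): return ((U[0]+.5)/s-.5+ox,(U[1]+.5)/s-.5+oy)
E
python3 - <<'E'
from h import *
t=lambda *U:unc(U,5,230,140); s=lambda *U:unc(U,3.8,200,170)
print("pad",tri(t(711,441),s(242,214)))
print("hole",tri(t(592,221),s(422,281)))
print("bristle c",tri(t(168,118),s(701,129)))
f=np.array([ray("top",t(*U),10)[:2] for U in((638,379),(765,392),(750,522),(620,503))]);print(f,f.mean(0))
a=cv2.imread("pics/top0.png");b=cv2.imread("pics/scene0.png")
def c(im,x,y,w,h,s,n): cv2.imwrite(n,cv2.resize(im[y:y+h,x:x+w],None,fx=s,fy=s,interpolation=cv2.INTER_CUBIC))
c(b,240,215,50,45,12,"pics/sc2.png");c(a,345,205,50,45,12,"pics/tc2.png")
E
```

```text
pad (array([ 456.61, -157.76,   68.11]), array([0.04, 0.03]), array([ 0.03, -0.  ]))
hole (array([ 572.86, -101.26,   49.6 ]), array([0.13, 0.1 ]), array([ 0.11, -0.01]))
bristle c (array([624.99, 119.6 ,  61.06]), array([-0.18, -0.15]), array([-0.15,  0.03]))
[[ 494.46 -128.75]
 [ 487.4  -197.04]
 [ 418.01 -187.17]
 [ 428.27 -117.96]] [ 457.03 -157.73]
```

View pics/sc2.png

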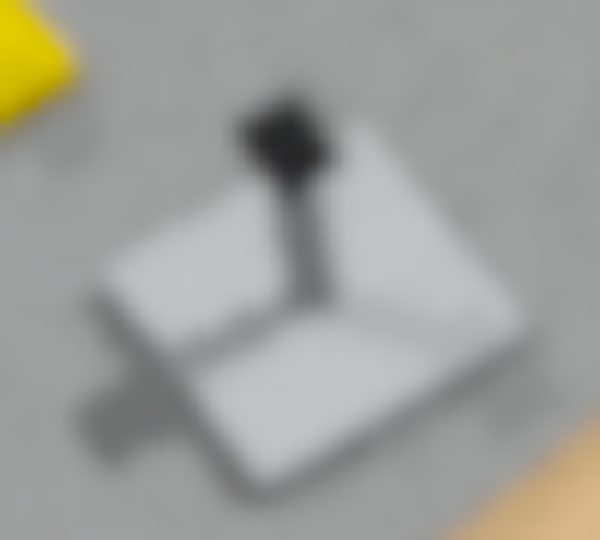

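View pics/tc2.png

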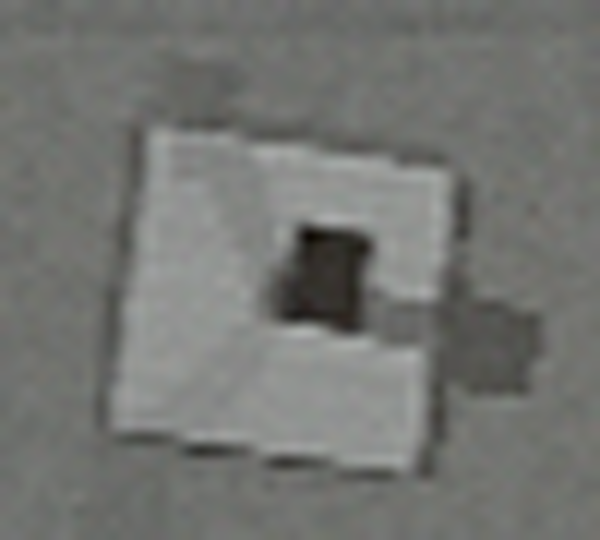

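Run:
```python
from h import *
a=cv2.imread("pics/top0.png");b=cv2.imread("pics/scene0.png")
def c(im,x,y,w,h,s,n): cv2.imwrite(n,cv2.resize(im[y:y+h,x:x+w],None,fx=s,fy=s,interpolation=cv2.INTER_CUBIC))
t=lambda *U:unc(U,5,230,140)
print("ends z50",ray("top",t(67,105),50),ray("top",t(627,232),50),"br z68",ray("top",t(168,118),68))
from scipy.optimize import minimize
def pts(x,y,w,P):
    R=np.array([[np.cos(w),-np.sin(w),0],[np.sin(w),np.cos(w),0],[0,0,1]]);return np.array(P)@R.T+[x,y,18]
e1=ray("top",t(67,105),50);e2=ray("top",t(627,232),50);d=(e1-e2);w=np.arctan2(-d[0],d[1]);m=(e1+e2)/2
print("w",w,m,np.linalg.norm(d))
x,y=m[:2]
def box(y0,y1,hx,z): return [(-hx,y0,z),(hx,y0,z),(hx,y1,z),(-hx,y1,z)]
B=[box(-150,150,13,32),box(-150,150,13,0),box(53,137,10,50)]
for n,im in(("top",a),("scene",b)):
    o=(225,140,170,110,4.7) if n=="top" else (290,180,125,80,6)
    ox,oy,W,H,s=o; im2=cv2.resize(im[oy:oy+H,ox:ox+W],None,fx=s,fy=s,interpolation=cv2.INTER_CUBIC)
    for k,P in enumerate(B):
        q=proj(n,pts(x,y,w,P)); q=(q+.5-[ox,oy])*s-.5
        cv2.polylines(im2,[np.int32(np.round(q))],True,[(0,255,0),(255,0,0),(0,0,255)][k],1)
    cv2.imwrite(f"pics/ov_{n}.png",im2)
```

```text
ends z50 [633.93 172.74  50.  ] [ 567.26 -119.13   50.  ] br z68 [622.95 118.43  68.  ]
w -0.2245702388333829 [600.59  26.81  50.  ] 299.38562189332237
```

View pics/ov_top.png

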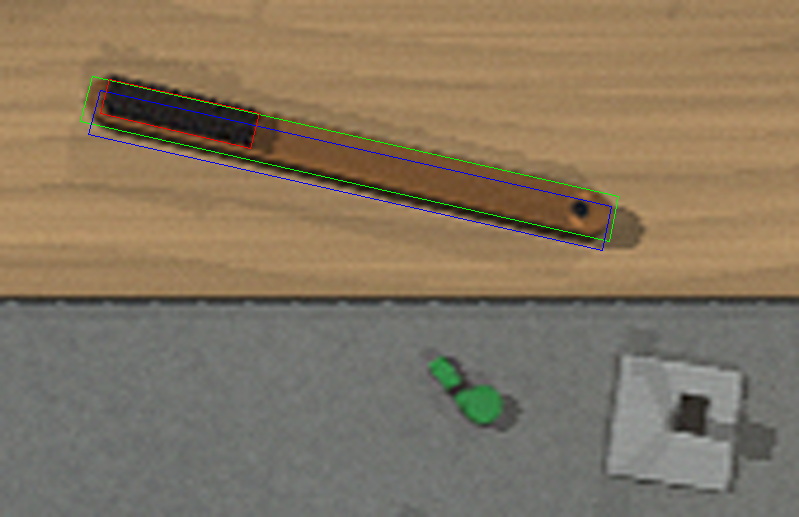

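View pics/ov_scene.png

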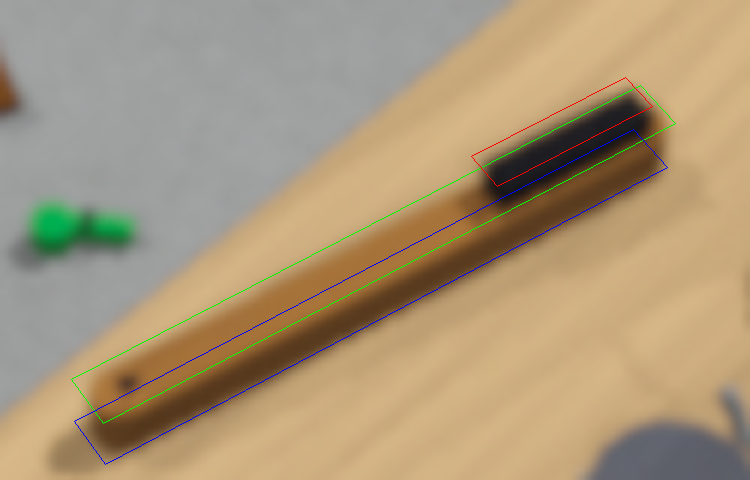

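```bash
cat >> h.py <<'E'
def quat(w,flip=0):  # brush yaw w -> tool down, jaw along brush x
    a=w+np.pi/2+(np.pi if flip else 0); return np.array([np.cos(a/2),np.sin(a/2),0,0])
def st(n=1,dt=0.05):
    F=[];M=[]
    for i in range(n):
        s=bot.read_state();F.append(s['contact_force']);M.append(s['moment'])
        if n>1: bot.pause(dt)
    return s,np.mean(F,0),np.mean(M,0),np.std(M,0)
BX,BY,BW=600.6,26.8,-0.2246
PX,PY,PW=457.0,-157.7,-0.12
def own(y,x=BX,yy=BY,w=BW): return np.array([x-np.sin(w)*y,yy+np.cos(w)*y])
E
python3 - <<'E'
from h import *
print("ledge front z18",ray("top",(300,204),18),"far z18", ray("top",(300,90),18),"board top z188",ray("top",(300,57),188))
for f in(0,1):
  print(f,quat(BW,f),bot.solve_ik([BX,BY,200],quat(BW,f)),bot.solve_ik([PX,PY,100],quat(PW,f)))
E
```

```text
ledge front z18 [524.16  24.38  18.  ] far z18 [842.42  24.93  18.  ] board top z188 [851.89  23.61 188.  ]
0 [0.78 0.62 0.   0.  ] [ 0.37  0.26 -0.2   0.   -1.12  2.55] [ 0.08  0.17 -0.57  0.   -0.83  2.95]
1 [-0.62  0.78  0.    0.  ] [ 0.37  0.26 -0.2   0.   -1.12 -0.59] [ 0.08  0.17 -0.57  0.   -0.83 -0.2 ]
```

Run:
```python
from h import *
q=quat(BW,1)
bot.move_ptp([BX,BY,180],q)
bot.line_to([BX,BY,60],150)
im=bot.camera("top");cv2.imwrite("pics/a1.png",cv2.resize(im[100:250,200:400,::-1],None,fx=4,fy=4))
im=bot.camera("scene");cv2.imwrite("pics/a2.png",cv2.resize(im[130:280,270:470,::-1],None,fx=4,fy=4))
s,F,M,_=st();print(s['t'],s['tcp_pos'],F,M)
```

```text
3.8583 [601.38  27.08  61.19] [ 0.06  0.2  -0.23] [ 0.01 -0.1   0.05]
```

View pics/a1.png

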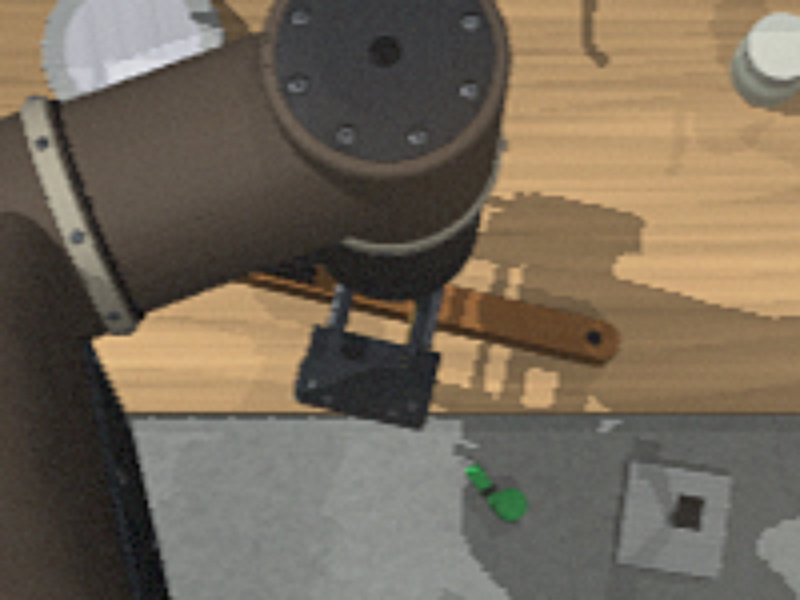

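View pics/a2.png

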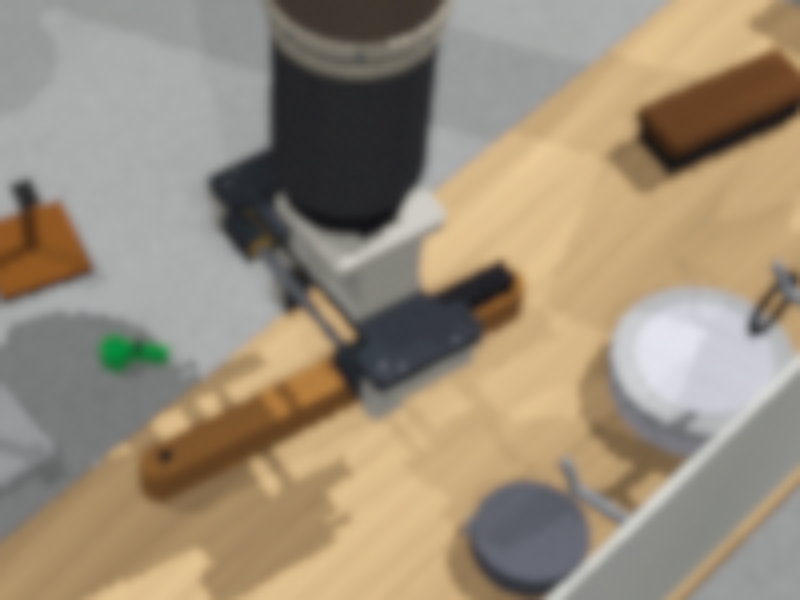

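The gripper straddles the brush bar in both views (bar running through about (400,300) in the first crop, and under the fingers at (415,360) in the second). I'll lower, grip near the middle and make a trial lift.

Run:
```python
from h import *
bot.line_to([BX,BY,23],60)
bot.pause(.2);s,F0,M0,sd=st(6);print(s['t'],s['tcp_pos'],F0,M0,sd)
bot.move_gripper(20,40)
bot.pause(.1);s,F,M,sd=st(4);print("grip",s['t'],s['tcp_pos'],s['width'],F,M)
for z in (24.5,26,28):
    bot.line_to([BX,BY,z],20);bot.pause(.2);s,F,M,sd=st(5)
    print(s['t'],s['tcp_pos'],s['width'],F-F0,M-M0,sd)
im=bot.camera("scene");cv2.imwrite("pics/b2.png",cv2.resize(im[130:280,270:470,::-1],None,fx=4,fy=4))
```

```text
5.075 [600.65  26.82  23.17] [-0.06 -0.03 -0.02] [ 0.1  -0.06  0.02] [0.01 0.03 0.04]
grip 6.375 [600.77  26.88  23.06] 25.94114687199686 [ 1.29  0.01 -0.61] [ 0.04 -0.59  0.02]
7.075 [600.51  26.77  24.43] 25.651474329010448 [ 0.12  0.12 -4.54] [-0.16  0.01 -0.03] [0.02 0.03 0.04]
7.775 [600.59  26.8   25.97] 26.077453540462248 [-0.32 -0.07 -3.7 ] [-0.17  0.03 -0.02] [0.01 0.03 0.02]
8.475 [600.59  26.79  27.96] 25.70585058934606 [-0.25  0.01 -3.9 ] [-0.16  0.04  0.03] [0.03 0.01 0.03]
```

View pics/b2.png

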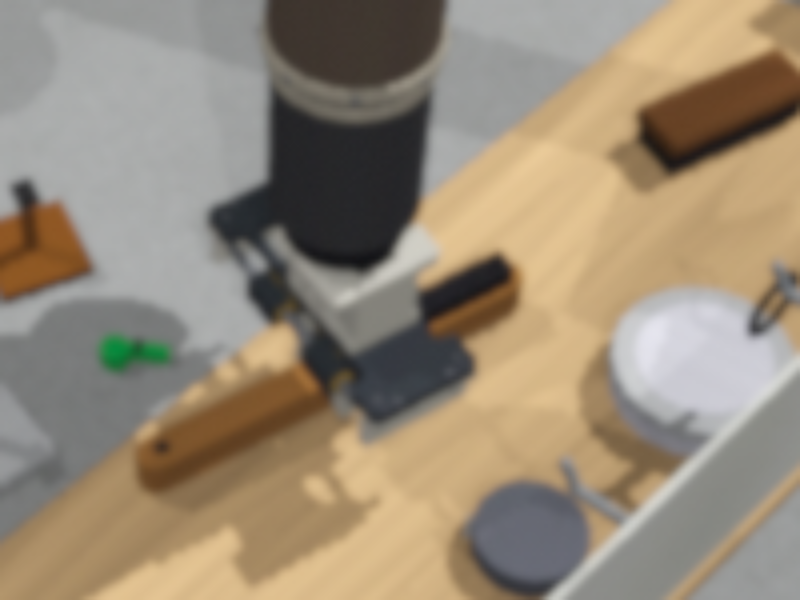

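Run:
```python
from h import *
bot.line_to([BX,BY,22.8],20)
bot.move_gripper(60)
d=42; p=own(d)
bot.line_to([*p,23],80)
bot.pause(.2);s,F0,M0,sd=st(14);print(s['t'],s['tcp_pos'],F0,M0,sd)
bot.move_gripper(20,40)
bot.line_to([*p,27],20);bot.pause(.2);s,F,M,sd=st(16)
print(s['t'],s['tcp_pos'],s['width'],F-F0,M-M0,sd)
m=M-M0; r=np.array([-m[1],m[0]])/(F-F0)[2]*1000; print("r",r,"along",r@[-np.sin(BW),np.cos(BW)], "using 3.92",r*(F-F0)[2]/-3.924)
json.dump(dict(F0=list(F0),M0=list(M0),d=d),open("base.json","w"))
im=bot.camera("scene");cv2.imwrite("pics/c2.png",cv2.resize(im[130:280,270:470,::-1],None,fx=4,fy=4))
```

```text
11.2917 [609.95  67.75  22.98] [-0.15 -0.04 -0.31] [ 0.09 -0.08 -0.  ] [0.03 0.02 0.03]
13.2917 [609.93  67.75  26.98] 25.58105222417145 [ 0.24  0.   -3.59] [-0.01  0.02 -0.01] [0.04 0.03 0.03]
r [5.17 2.08] along 3.1772902821186397 using 3.92 [4.73 1.9 ]
```

View pics/c2.png

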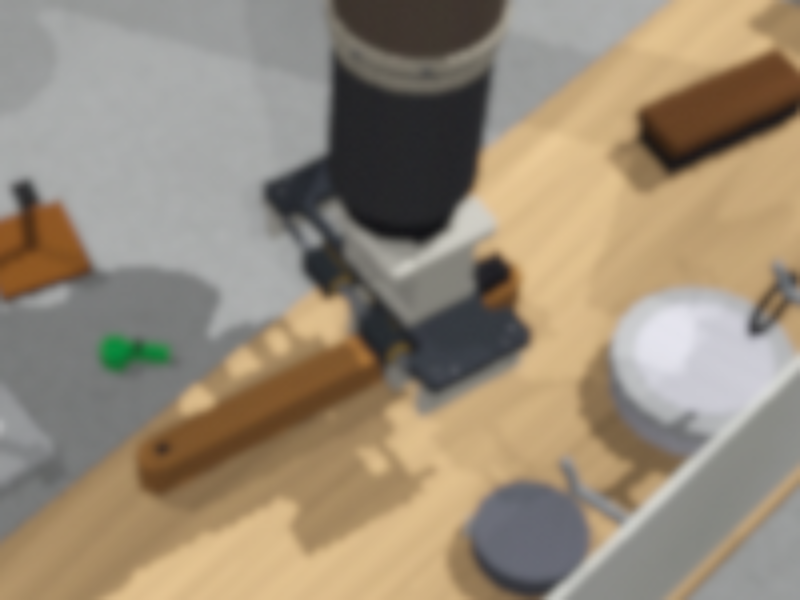

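Run:
```python
from h import *
b=json.load(open("base.json"));p=own(b['d'])
bot.line_to([*p,115],80)
bot.pause(.3);s,F,M,sd=st(40,.03);print(s['t'],s['tcp_pos'],F,M,sd)
m=M-np.array([.094,-.073]+[0]);r=np.array([-m[1],m[0]])/-3.924*1000; print("r",r,"along",r@[-np.sin(BW),np.cos(BW)])
im=bot.camera("scene");cv2.imwrite("pics/d2.png",cv2.resize(im[130:280,270:470,::-1],None,fx=4,fy=4))
```

```text
16.2417 [609.95  67.77 115.  ] [ 0.07 -0.01 -3.9 ] [ 0.08 -0.06  0.  ] [0.02 0.03 0.03]
r [2.54 2.58] along 3.0791839839909
```

View pics/d2.png

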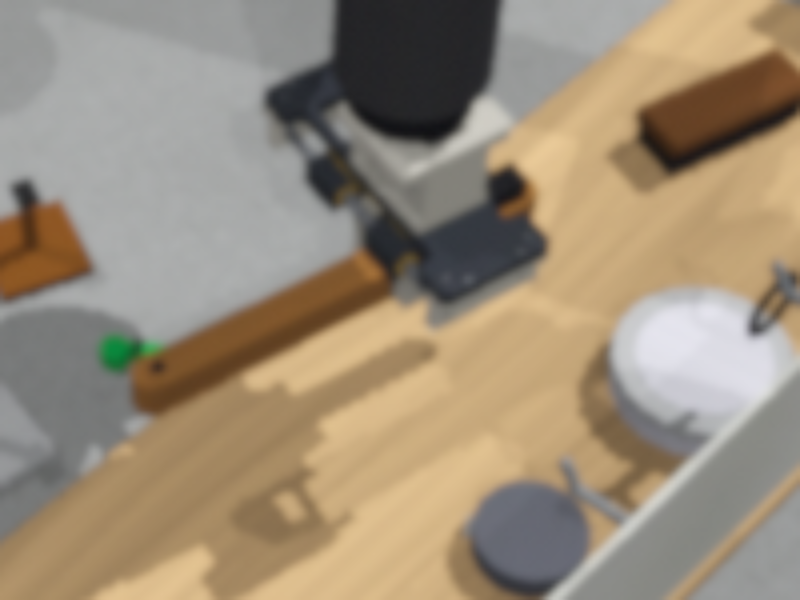

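```bash
cat >> h.py <<'E'
OFF=2.5
def tgt(off=OFF,x=PX,y=PY): return np.array([x+np.sin(PW)*off,y-np.cos(PW)*off])
E
python3 - <<'E'
from h import *
q=quat(PW,1);p=tgt()
bot.line_to([*p,115],120,q)
bot.line_to([*p,88],60)
bot.pause(.3);s,F,M,sd=st(12,.03);print(s['t'],s['tcp_pos'],s['eef_rot'],q,F,M)
for n,(ox,oy,w,h,f) in dict(top=(260,170,200,130,4),scene=(190,160,200,140,4)).items():
    im=bot.camera(n);cv2.imwrite(f"pics/e_{n}.png",cv2.resize(im[oy:oy+h,ox:ox+w,::-1],None,fx=f,fy=f,interpolation=cv2.INTER_CUBIC))
E
```

```text
20.0333 [ 456.72 -160.18   88.04] [-0.66  0.75 -0.    0.  ] [-0.66  0.75  0.    0.  ] [ 0.13 -0.22 -3.89] [ 0.09 -0.05 -0.  ]
```

View pics/e_top.png

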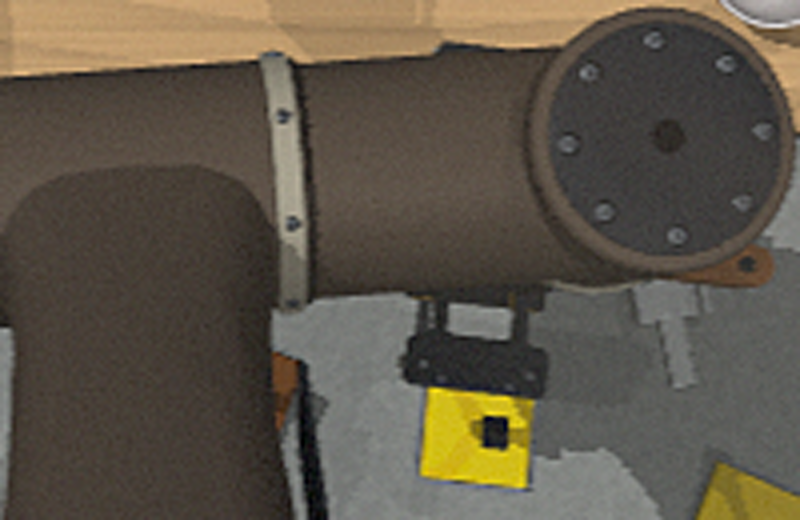

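View pics/e_scene.png

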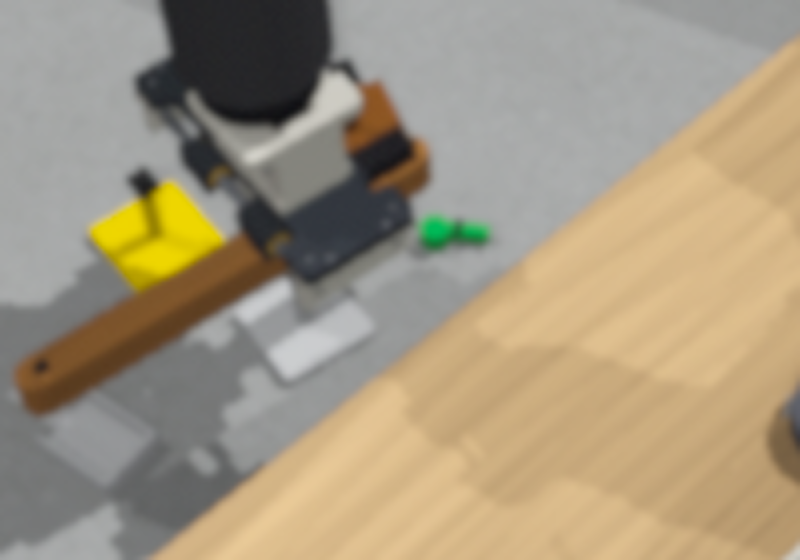

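Run:
```python
from h import *
p=tgt()
bot.line_to([*p,78],40);bot.pause(.2);s,F0,M0,sd=st(25,.03);print("pre",s['t'],F0,M0)
z=78
while z>71.5:
    z-=.5
    bot.line_to([*p,z],20);bot.pause(.15);s,F,M,sd=st(6,.03)
    print(round(s['t'],2),z,s['tcp_pos'],F-F0,M-M0)
    if (F-F0)[2]>3.0: break
s,F,M,sd=st(30,.03);m=M-M0;f=(F-F0)[2];print("load",f,m,"r",np.array([-m[1],m[0]])/f*1000)
json.dump(dict(F0=list(F0),M0=list(M0),z=z),open("pre.json","w"))
```

```text
pre 21.5667 [ 0.1   0.2  -4.03] [ 0.08 -0.06  0.01]
22.17 77.5 [ 456.7  -160.19   77.52] [-0.01 -0.07 -0.04] [ 0.    0.02 -0.03]
22.77 77.0 [ 456.7  -160.18   77.01] [ 0.04 -0.12 -0.07] [ 0.    0.01 -0.02]
23.37 76.5 [ 456.69 -160.17   76.5 ] [ 0.04 -0.15  0.47] [ 0.01 -0.   -0.  ]
23.97 76.0 [ 456.72 -160.16   76.02] [ 0.07 -0.09  0.27] [ 0.03 -0.   -0.01]
24.57 75.5 [ 456.72 -160.18   75.52] [-0.16 -0.1  -0.21] [-0.01 -0.01 -0.  ]
25.17 75.0 [ 456.68 -160.19   75.01] [-0.43  0.12  0.03] [-0.01 -0.    0.  ]
25.77 74.5 [ 456.76 -160.2    74.55] [-0.32 -0.38  0.98] [-0.01  0.03  0.01]
26.37 74.0 [ 456.75 -160.19   74.04] [-0.51 -0.17  2.7 ] [ 0.03  0.11 -0.01]
26.97 73.5 [ 456.79 -160.2    73.56] [-0.7  -0.16  4.16] [0.06 0.2  0.01]
load 4.222885764605637 [0.02 0.09 0.  ] r [-21.54   4.7 ]
```

Run:
```python
from h import *
b=json.load(open("pre.json"));F0=np.array(b['F0']);M0=np.array(b['M0'])
s,F,M,sd=st(20,.02);print(s['t'],s['width'],F-F0,M-M0)
bot.move_gripper(20,3)
bot.pause(.2);s,F,M,sd=st(20,.02);print("grip3",s['t'],s['width'],F-F0,M-M0)
im=bot.camera("scene");cv2.imwrite("pics/f1.png",cv2.resize(im[160:300,190:390,::-1],None,fx=4,fy=4,interpolation=cv2.INTER_CUBIC))
```

```text
28.3167 25.67623370560387 [-0.21 -0.61  4.43] [-0.01  0.    0.01]
grip3 29.0667 26.031379992898124 [ 0.15 -0.36  4.19] [-0.05 -0.14 -0.02]
```

View pics/f1.png

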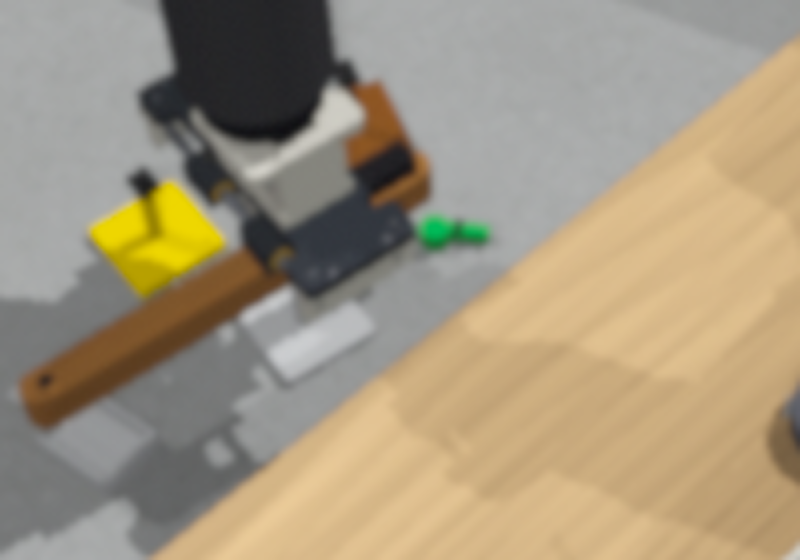

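The brush is level, its handle hole at about (45,380) in the crop, with its weight on the pad. Next I'll open the fingers by about 1 mm and check.

Run:
```python
from h import *
b=json.load(open("pre.json"));F0=np.array(b['F0']);M0=np.array(b['M0'])
f=lambda: bot.camera("scene")[160:300,190:390].astype(int)
a=f()
bot.move_gripper(27.5,3)
g=f(); A=a[75:115,0:60];G=g[75:115,0:60]
from numpy import uint8,float32
sh=lambda A,G: cv2.phaseCorrelate(float32(A.mean(2)),float32(G.mean(2)))
print(sh(A,G),np.abs(A-G).mean())
if sh(A,G)[0][1]**2>1.5**2: bot.move_gripper(20,20);print("REGRIP")
bot.pause(.2);g=f();G=g[75:115,0:60];print(sh(A,G))
s,F,M,sd=st(10,.02);print(s['t'],s['width'],F-F0,M-M0)
cv2.imwrite("pics/g1.png",cv2.resize(uint8(g)[:,:,::-1],None,fx=4,fy=4,interpolation=cv2.INTER_CUBIC))
```

```text
((-0.02237112411417641, -0.09613580408096212), 0.9275150648752848) 0.5716666666666667
((-0.020949217023677136, -0.04889208010273549), 0.9251916137337685)
29.8917 27.314585505166903 [-0.23  0.    3.73] [ 0.01 -0.01 -0.01]
```

View pics/g1.png

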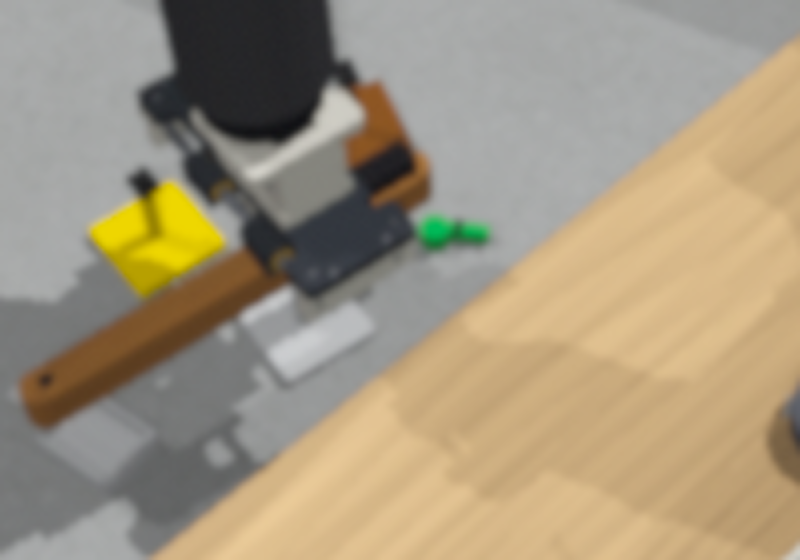

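It stands on its own: no visible shift, and the gripper no longer carries any weight. I'll open fully, retreat straight up and check.

Run:
```python
from h import *
p=tgt()
bot.move_gripper(70,3)
bot.line_to([*p,150],60)
bot.line_to([*p,230],120)
s=bot.read_state();bot.move_joints([s['joint_pos'][0]+0.9,*s['joint_pos'][1:]])
bot.pause(.3)
print(bot.read_state()['t'],bot.read_state()['width'])
for n,(ox,oy,w,h,f) in dict(top=(260,170,200,130,4),scene=(190,160,200,140,4)).items():
    im=bot.camera(n);cv2.imwrite(f"pics/z_{n}.png",cv2.resize(im[oy:oy+h,ox:ox+w,::-1],None,fx=f,fy=f,interpolation=cv2.INTER_CUBIC))
    cv2.imwrite(f"pics/full_{n}.png",im[:,:,::-1])
```

```text
34.8833 69.90251047364724
```

View pics/z_top.png

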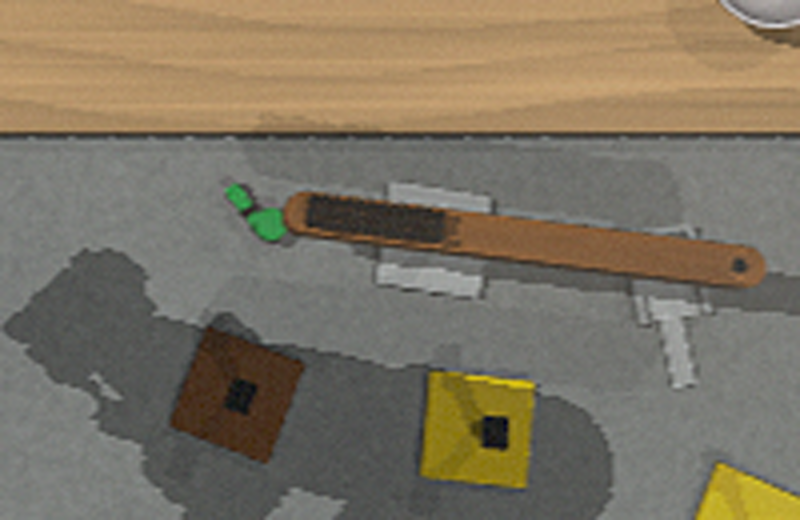

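View pics/z_scene.png

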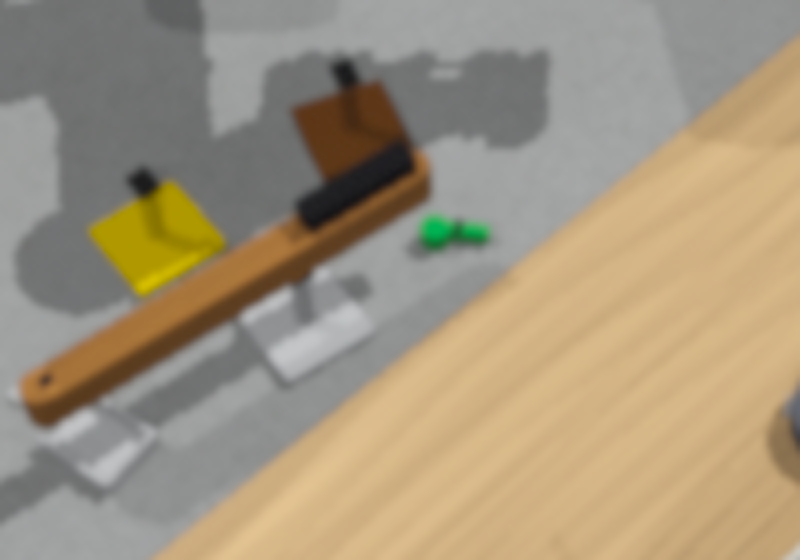

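View pics/full_top.png

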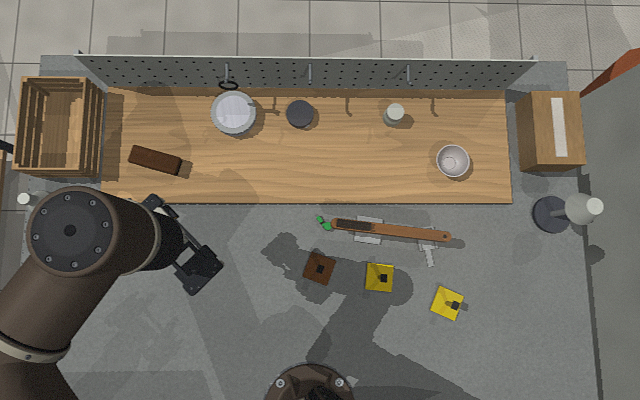

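Run:
```python
from h import *
t=lambda *U:unc(U,4,260,170); s=lambda *U:unc(U,4,190,160)
print("hole",tri(t(739,265),s(45,380)));print("head",tri(t(375,219),s(357,180)))
e1=ray("top",t(286,213),101);e2=ray("top",t(766,268),101);print((e1+e2)/2,np.linalg.norm(e1-e2))
a=cv2.imread("pics/full_top.png")
g=bot.camera("top")[:,:,::-1];A=a[205:255,315:465].astype(int);G=g[205:255,315:465].astype(int)
print(np.abs(A-G).mean(),cv2.phaseCorrelate(np.float32(A.mean(2)),np.float32(G.mean(2))))
```

```text
hole (array([ 433.97, -331.6 ,   99.89]), array([0.05, 0.04]), array([0.04, 0.  ]))
head (array([ 461.98, -104.93,  113.84]), array([-0.22, -0.18]), array([-0.17,  0.01]))
[ 449.26 -200.13  101.  ] 297.33594882454037
2.7053333333333334 ((-0.05023754546931514, -0.003647444717572057), 0.9741157775878906)
```

Run:
```python
from plant import bot
bot.close_job(); print(bot.read_state()['t'])
```

```text
the job is handed in; nothing more can be done
the job is handed in; nothing more can be done
```

The brush is on the silver post, standing there by itself, and the job is handed in at about 35 s of the 67 s allowed. No verdict was reported, so the result below rests on my own last checks.

**What I did:**
- **Post:** I took the silver post at about (369,230) in the top picture and ignored the brown post and the two yellow ones.
- **Balance point:** A trial lift at the brush's middle put the balance point about 42 mm towards the bristles. A second lift from there left only about 3 mm more.
- **Placing:** I carried the brush level and lowered it in 0.5 mm steps until the pad carried its weight, about 4 N. I then eased the grip to 3 N, opened the fingers slightly to see that it stayed, and backed away.

**What my last checks showed:**
- **At rest:** The brush did not move when the fingers opened (under 0.1 pixel). It also did not move between the last two top pictures.
- **Height:** The handle end's top measured 100 mm, against about 101 mm expected.
- **Position:** The brush's middle is about 43 mm from the pad.
- **Surroundings:** The brush touches nothing else in the pictures, and the other objects look unmoved by eye.

**What disagreed:**
- **Bristle height:** The two views put the bristle top about 5 mm too low. They read about 7 mm low the same way while the brush lay flat on the ledge, so I take this as a reading error from the blurred scene picture. Corrected for it, the brush is within about half a degree of level.
- **Moment readings:** The moments measured while pressing on the pad were too noisy to use, so I judged the final release from the pictures and the vertical force.

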